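# Close a split ice mould and hold it pressed together

### The job

Get the ice mould closed: first swing the open half of the aluminium lower mould shut until its edges meet the fixed half, then set the blue upper half onto the two dowel pins and press it down against the spring collars until it sits flat and flush on the aluminium rim. Finish while still holding it pressed down like that with the gripper; do not let go. Leave the jars, the shaker and the tin standing where they are.

Things in the scene. Friction and masses are not known exactly. Their poses are not given: they have to be found in the camera images.
- mould: Aluminium lower half of an ice mould, fixed; place and yaw vary. Round open cup (outer radius 42 mm, rim 48 mm up), split along its own x axis into a fixed half (+y side) and a swinging half (-y side). Origin on the worktop under the middle of the closed cup, z up. Hinge at its +x end, closing flanges at its -x end (x -40 to -66 mm). A 6 mm foot plate lies under the fixed half only.
- swing (a joint): Hinge angle of the swinging half (rad): 0 = shut, edges meeting (end stop); grows, counter-clockwise from above, as it opens toward the mould's -y side; at most 1.4. Starts at 0.5 to 0.95. Stiff-running (0.15 N m): stays where it is left.
- hinge (a point): Point on the hinge axis at rim height (48 mm), 58 mm from the mould's middle along the mould's +x.
- flange (a point): Middle of the flat outer face of the swinging half's closing flange (26 mm wide, 11 mm thick, from 3 to 48 mm above the worktop): 30 mm up, 114 mm from the hinge axis, 11 mm from the split plane. Its axes turn with the half; the face looks along its own -y: push it along its +y, from outside, to shut the half.
- rim (a point): Centre of the closed cup at rim height, 48 mm above the worktop: where the underside of the upper half comes when pressed fully home. Axes as mould.
- pin_fixed (a point): Tip of the fixed half's steel dowel pin, on a lug 28 mm square whose top is flush with the rim, 52 mm from the cup's middle along the mould's +y. Both pins: 10 mm across, 22 mm above the rim, the last 6 mm tapering. Round each, an orange collar 22 mm across stands 5 mm above the rim on a spring.
- pin_swing (a point): Tip of the swinging half's pin, on a like lug 52 mm toward the mould's -y when shut (104 mm from the other pin). Both collars together begin to give at 6 N and need about 11 N, part of it the upper half's own weight, to go flush with the rim; unpressed they hold the upper half 5 mm off the rim.
- cover: Blue upper half, loose, 0.17 to 0.35 kg, flat on the worktop. Origin at the centre of its flat underside, z up. Plate 84 mm across, 12 mm thick, two ears along its y (30 mm wide, 130 mm over both), each with a 12.5 mm hole 52 mm from the centre; either way round fits. On it a low dome and a black bar grip, 56 mm along y, 18 mm thick along x, 22 to 65 mm above the underside.
- jam_jar: Bystander: glass jam jar with red lid, 59x63x95 mm, origin under its centre.
- salt_shaker: Bystander: glass salt shaker with grey top, 44 mm across, 90 mm high, origin under its centre.
- spice_jar: Bystander: spice jar with black cap, 41 mm across, 105 mm high, origin under its centre.
- tin: Bystander: low food tin, 75 mm across, 58 mm high, origin under its centre.
Not all that is in view belongs to the job. Of the things that look like the cover, take the one that is farthest to the robot's right at the start.

How it is judged:
By the outcome, as a careful person would: the job done as asked, in the order asked, and still so for the second after the job is handed in, while the arm keeps its last pose, push and grip.
It also fails if it takes over 64 s, if anything falls off the work surface, if the arm or the gripper's body presses on something with over 40 N, if the wrist force passes 120 N, or if a joint passes its speed limit or range.

### The arm

A 6-joint arm with a two-finger parallel gripper is mounted at the origin on a cart in front of the work surface, level with it; the furniture and walls round the work are solid. World frame = base frame: x ahead of the robot, y to its left, z up, the work surface at z = 0. Lengths are in m, angles in rad, forces in N, time in s.
With the tool pointing down it reaches from about 0.35 to 0.975 m from the base axis. Payload 4.9 kg.
Tool frame: the origin (TCP) lies on the centre line of the jaws, within the pads' length; the fingertips stand 17 mm ahead of it and the grasp point (between the pads) lies 2 mm behind it (bot.tip_reach is the distance from the TCP to the fingertips, in m); z points along the fingers, y is the line along which they close (so a half turn about z gives the same grasp; the last joint's range is limited). The gripper opens to 85 mm and grips with 20 to 120 N. Pads are 22 mm wide; open, the fingers measure 114 mm over their backs; the gripper's body (76 mm by 85 mm) begins 54 mm behind the grasp point. The pads swing forward as they close: fully open they stand 13 mm farther back than shut.
Start: joints at [1.07, 0.053, 1.613, -0, 1.476, -0.119], TCP at [0.233, 0.58, 0.209] pointing down, gripper open.
Joint ranges: [-3.01, 3.01], [-1.01, 2.22], [0.06, 2.58], [-1.02, 4.17], [0.09, 2.62], [-3.14, 3.14]. Speed limits (rad/s): [2.57, 2.57, 3.14, 3.14, 3.14, 3.14].

### API

Orientations are given as a 3x3 rotation matrix whose columns are the frame's x, y, z axes.
In Python, from station import bot gives the robot as it stands. Calls block until the motion is done:
- bot.reach(position, orientation): joint-space move of the TCP to a pose.
- bot.line_to(position, attitude=None, rate=0.15): straight line of the TCP; attitude=None keeps the orientation; rate is the mean speed in m/s.
- bot.movej(angles): joint-space move.
- bot.grip(opening, grip_force=None): finger opening in m; grip_force is the grip in N (None keeps the last); returns when the fingers have stopped.
- bot.pause(seconds).
- bot.solve_ik(position, orientation): joint angles nearest the present ones, or None.
- bot.get_state(): the state.
- bot.camera(name): name is "scene" or "top"; returns a dict with "color" (480x640x3 uint8, red, green, blue), "range_z" (480x640 float32, m along the optical axis (not along the pixel's ray), 0 where there is no reading), "fx", "fy", "cx", "cy" (pixels), "distortion" ([k1, k2, p1, p2, k3] as OpenCV has them; the pictures are not rectified), "R" (3x3) and "t" (3): a world point X has camera coordinates R X + t. Camera axes: x right, y down, z forward; pixel columns grow to the right and rows downward; lengths in m; the calibration is good to about 2 mm. A picture is of the moment at which its call begins.
A pose or a line that the arm cannot do raises bot.PlanningError and nothing moves.
- bot.hand_in(): hands the job in; it is judged then, once.
Trained networks look in a picture, given as the dict that the camera call returned (one of the last four; its "shot" number tells which), for a name from the list of things; names that differ only in an ending like _2 or _b are one class to them, and where a whole thing is asked for, a point or a joint stands for the part that bears it (a point fixed in the world has none). Each returns a list of dicts, best first, with "p" (0 to 1); they miss things now and then, are a little off and sometimes report something else, mostly with a low value. They report only what shows in the picture. A call takes as long as a camera call. They do not tell look-alikes from the thing itself.
- bot.look_for(label, picture): "point" ([row, column] in pixels, amid what is visible of it).
- bot.regions_of(label, picture): "pixels" (480x640 bool, what is visible of it) and "point" ([row, column] in pixels, amid what is visible of it).
- bot.spot_point(label, picture): "point" ([row, column] in pixels: a listed point, or the origin of a listed thing).
The state is a dict: "clock": time; "joint_pos": joint angles; "dq": joint speeds; "tau": joint torques, N m; "position": TCP position; "orientation": TCP orientation; "ft_force": force on the tool from outside, world axes, zero at the start; "ft_torque": the same for the moment, N m; "opening": finger opening in m; "grasp_force": force on a finger pad.
Only numpy, scipy, OpenCV 4.12 (cv2) and the standard library are available. Lean on these libraries where they do the work, as an engineer would, in place of code of your own. Each camera call takes 0.05 s, during which the arm holds its last target. There are 200 camera calls.

## Working session

There is one attempt and no reset: what is moved stays moved. The work goes in short steps, each a Python script; the robot and the scene stay as the last script left them, time stands still between calls to the robot, and variables do not carry over. Pictures are saved under pics/ and viewed, at most 10 in all, crops included, and the job is handed in when it is done.

```bash
mkdir -p pics; ls; cat > h.py <<'E'
import numpy as np, cv2
from station import bot
def K(p): return np.array([[p["fx"],0,p["cx"]],[0,p["fy"],p["cy"]],[0,0,1.]])
def ray(p,rc):
    u=cv2.undistortPoints(np.array([[[rc[1],rc[0]]]],float),K(p),np.array(p["distortion"],float))[0,0]
    R=np.array(p["R"]);t=np.array(p["t"])
    return -R.T@t, R.T@np.array([u[0],u[1],1.])
def at_z(p,rc,z):
    o,d=ray(p,rc); return o+d*(z-o[2])/d[2]
def cloud(p,mask):
    rr,cc=np.nonzero(mask&(p["range_z"]>0)); z=p["range_z"][rr,cc]
    u=cv2.undistortPoints(np.stack([cc,rr],1).astype(float)[:,None],K(p),np.array(p["distortion"],float))[:,0]
    X=np.c_[u*z[:,None],z]; return (X-np.array(p["t"]))@np.array(p["R"])
def px(p,X):
    R=np.array(p["R"]);t=np.array(p["t"],float)
    return cv2.projectPoints(np.atleast_2d(X).astype(float),cv2.Rodrigues(R)[0],t,K(p),np.array(p["distortion"],float))[0][:,0]
def save(p,n,crop=None,s=1):
    im=p["color"][...,::-1]
    if crop: im=im[crop[0]:crop[1],crop[2]:crop[3]]
    cv2.imwrite("pics/"+n,cv2.resize(im,None,fx=s,fy=s))
def down(th): # tool y axis at angle th in world, z down
    y=np.array([np.cos(th),np.sin(th),0]);z=np.array([0,0,-1.]);return np.c_[np.cross(y,z),y,z]
E
python3 - <<'E'
from h import *
np.set_printoptions(precision=4,suppress=True)
for n in ("top","scene"):
    p=bot.camera(n); save(p,n+"0.png"); print(n,-np.array(p["R"]).T@p["t"])
    Z=dict(hinge=.048,flange=.03,rim=.048,pin_fixed=.07,pin_swing=.07,cover=0,mould=0,jam_jar=0,salt_shaker=0,spice_jar=0,tin=0)
    for l,z in Z.items():
        for d in bot.spot_point(l,p)[:3]:
            if d["p"]>.2: print(l,round(d["p"],2),np.round(d["point"]),at_z(p,d["point"],z)[:2])
print(bot.get_state()["clock"])
E
```

```text
pics
top [0.4884 0.035  1.2148]
hinge 0.55 [263. 220.] [0.5227 0.2502]
flange 0.57 [289. 259.] [0.4598 0.161 ]
rim 0.81 [288. 223.] [0.4646 0.2438]
rim 0.21 [206. 345.] [ 0.6516 -0.0478]
pin_fixed 0.56 [291. 198.] [0.4588 0.296 ]
pin_swing 0.95 [265. 251.] [0.517  0.1748]
cover 0.77 [301. 384.] [ 0.4213 -0.142 ]
cover 0.62 [295. 316.] [0.4411 0.0234]
mould 0.96 [286. 226.] [0.4678 0.2453]
mould 0.73 [262. 217.] [0.526  0.2653]
jam_jar 0.86 [217. 154.] [0.6413 0.4185]
salt_shaker 0.88 [294. 140.] [0.4534 0.4517]
spice_jar 0.82 [264. 466.] [ 0.5096 -0.3467]
tin 0.76 [209. 342.] [ 0.6525 -0.0453]
scene [ 0.0499 -1.0396  1.2788]
hinge 0.7 [209. 282.] [0.5178 0.2381]
flange 0.61 [176. 296.] [0.6379 0.4013]
rim 0.87 [216. 266.] [0.4575 0.2282]
pin_fixed 0.96 [200. 258.] [0.4542 0.2919]
pin_swing 0.72 [217. 295.] [0.5346 0.1669]
cover 0.86 [269. 286.] [0.4461 0.0312]
cover 0.58 [312. 302.] [ 0.426  -0.1426]
mould 0.63 [227. 265.] [0.4539 0.2305]
jam_jar 0.71 [178. 294.] [0.6394 0.4301]
salt_shaker 0.65 [188. 245.] [0.4567 0.4434]
spice_jar 0.58 [356. 363.] [ 0.5171 -0.3434]
tin 0.75 [268. 360.] [ 0.6587 -0.0575]
1.2
```

```bash
python3 - <<'E'
import cv2
a=cv2.imread("pics/top0.png")[180:380,110:490];b=cv2.imread("pics/scene0.png")[150:380,210:400]
cv2.imwrite("pics/a.png",cv2.resize(a,None,fx=2.1,fy=2.1,interpolation=cv2.INTER_CUBIC));cv2.imwrite("pics/b.png",cv2.resize(b,None,fx=2.6,fy=2.6,interpolation=cv2.INTER_CUBIC))
E
```

```text
(no output)
```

View pics/a.png

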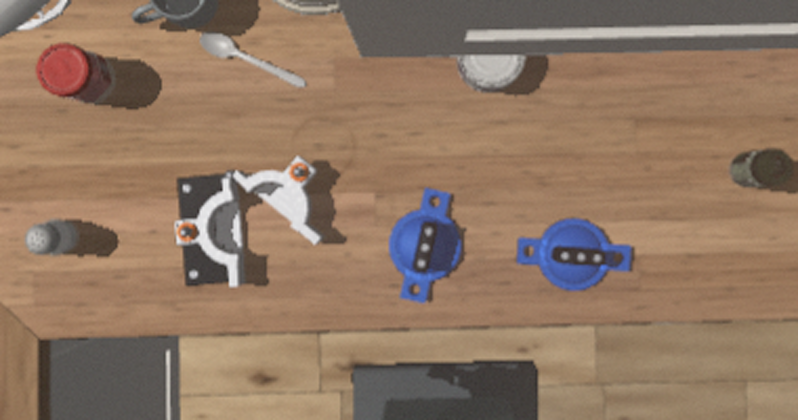

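View pics/b.png

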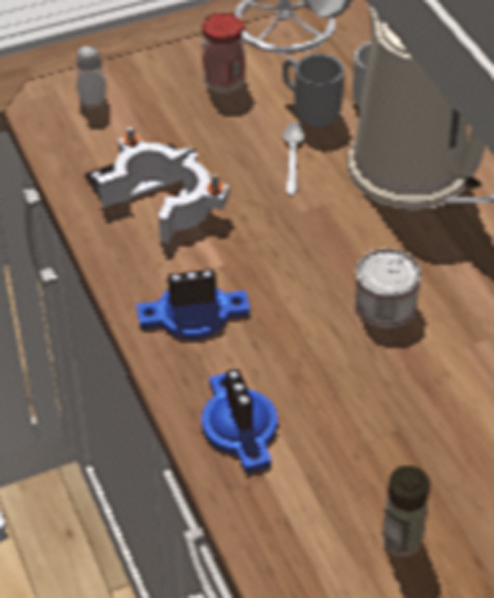

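The top view shows the fixed half with its pin at about (291,198). The hinge is at the upper end (265,222) and the swinging half is open to the right, with its pin at (262,253) and its flange near (294,262). The right-most blue cover, at about (300,384), is the target, with its bar along world y. The cover at (295,316) is the decoy.

Next I'll refine from the collar colours and the blue mask.

```bash
cat >> h.py <<'E'
def blobs(p,lo,hi,win,amin=4):
    hsv=cv2.cvtColor(np.ascontiguousarray(p["color"]),cv2.COLOR_RGB2HSV)
    m=cv2.inRange(hsv,lo,hi); w=np.zeros_like(m); r0,r1,c0,c1=win; w[r0:r1,c0:c1]=m[r0:r1,c0:c1]
    n,l,s,c=cv2.connectedComponentsWithStats(w)
    return sorted([(int(s[i,4]),c[i][::-1],l==i) for i in range(1,n) if s[i,4]>=amin],key=lambda a:-a[0])
def collars(p,win,z=.053):
    return [(a,c,at_z(p,c,z)[:2]) for a,c,_ in blobs(p,(3,120,90),(20,255,255),win)]
def cover_pose(p,win,z=.012):
    a,c,m=blobs(p,(100,100,40),(130,255,255),win)[0]
    cnt=max(cv2.findContours(m.astype(np.uint8),cv2.RETR_EXTERNAL,cv2.CHAIN_APPROX_NONE)[0],key=len)[:,0]
    P=np.array([at_z(p,(v,u),z)[:2] for u,v in cnt]).astype(np.float32)
    return cv2.minAreaRect(P)
E
python3 - <<'E'
from h import *
np.set_printoptions(precision=4,suppress=True)
for n,w,wc in (("top",(250,305,190,270),(270,330,345,420)),("scene",(190,235,240,310),(285,345,280,330))):
    p=bot.camera(n)
    for a in collars(p,w): print(n,a)
    print(cover_pose(p,wc))
    hsv=cv2.cvtColor(np.ascontiguousarray(p["color"]),cv2.COLOR_RGB2HSV)
    X=np.zeros((480,640,3)); X[p["range_z"]>0]=cloud(p,np.ones((480,640),bool))
    r0,r1,c0,c1=wc; k=np.zeros((480,640),bool);k[r0:r1,c0:c1]=1
    k&=(X[...,2]>.056)&(X[...,2]<.075); Q=X[k]; print("bar",len(Q),Q.mean(0),cv2.minAreaRect(Q[:,:2].astype(np.float32)))
print(bot.tip_reach)
E
```

```text
top (34, array([289.8824, 198.8529]), array([0.4612, 0.2984]))
top (30, array([261.7667, 251.7667]), array([0.524 , 0.1742]))
((0.42349928617477417, -0.13811752200126648), (0.08143134415149689, 0.12277507781982422), 22.621883392333984)
bar 176 [ 0.4246 -0.136   0.0632] ((0.42428845167160034, -0.13664035499095917), (0.05445941165089607, 0.01806279644370079), 84.54000854492188)
scene (17, array([203.6471, 273.4118]), array([0.501 , 0.2703]))
scene (15, array([203.2667, 260.0667]), array([0.4613, 0.2899]))
scene (14, array([221.7143, 292.5714]), array([0.5255, 0.1645]))
((0.422078400850296, -0.14837676286697388), (0.12174639105796814, 0.08165246248245239), 57.20374298095703)
bar 95 [ 0.4249 -0.1447  0.0618] ((0.42532140016555786, -0.14427727460861206), (0.058260705322027206, 0.0180058553814888), 82.0709228515625)
0.017
```

```bash
cat > push.py <<'E'
from h import *
np.set_printoptions(precision=3,suppress=True)
Pf=np.array([.461,.294]);Ps=np.array([.525,.170])
d=Ps-Pf;L=np.linalg.norm(d);n=np.array([-d[1],d[0]])/L
H=(Pf+Ps)/2+n*np.sqrt(.0779**2-L*L/4)
yaw=np.arctan2(*(Pf-H)[::-1])-np.arctan2(.052,-.058); yaw=(yaw+np.pi)%(2*np.pi)-np.pi
th=np.arctan2(*(Ps-H)[::-1])-np.arctan2(-.052,-.058)-yaw; th=(th+np.pi)%(2*np.pi)-np.pi
print("H",H,"yaw",yaw,"th",th)
def pose(t,gap=0.,z=.034,r=.118):
    a=yaw+t;R=np.array([[np.cos(a),-np.sin(a)],[np.sin(a),np.cos(a)]])
    return np.r_[H+R@[-r,-.011-.011-gap],z],a
def orient(a):
    c=[]
    for k in (0,np.pi):
        q=bot.solve_ik(list(pose(th,.04)[0]),down(a+k))
        if q is not None: c.append((abs(q[5]),k))
    return min(c)[1]
k=orient(yaw+th); print(k)
bot.grip(0.0,40)
P,a=pose(th,.045,z=.13); bot.reach(P,down(a+k))
P,a=pose(th,.045); bot.line_to(P,rate=.2)
f0=np.array(bot.get_state()["ft_force"]); t=th
P,a=pose(th,.02); bot.line_to(P,down(a+k),rate=.15)
hit=0
print("free",np.array(bot.get_state()["ft_force"])-f0)
while t>-.35:
    t-=.05 if t>.15 else .02
    P,a=pose(t); bot.line_to(P,down(a+k),rate=.08)
    s=bot.get_state(); f=np.array(s["ft_force"])-f0
    print(round(t,2),f,np.round(s["position"],3))
    if np.linalg.norm(f[:2])>12: break
print(bot.get_state()["clock"])
E
python3 push.py
```

```text
H [0.524 0.248] yaw 0.09748593683024476 th 0.7579629652869242
0
free [-0.167 -0.551 -0.596]
0.71 [-0.329 -0.196  0.061] [0.458 0.147 0.034]
0.66 [-0.755 -0.219 -1.18 ] [0.453 0.151 0.034]
0.61 [-0.402 -0.956 -1.094] [0.448 0.154 0.034]
0.56 [-0.478 -0.466 -0.585] [0.444 0.158 0.034]
0.51 [-0.956 -0.943 -0.525] [0.439 0.163 0.034]
0.46 [-0.257  0.483 -1.039] [0.435 0.167 0.034]
0.41 [-0.923 -0.414 -0.463] [0.431 0.171 0.034]
0.36 [-1.209  0.069 -0.513] [0.428 0.176 0.034]
0.31 [-0.102 -0.132 -0.952] [0.424 0.181 0.034]
0.26 [-0.17   0.279 -0.718] [0.421 0.186 0.034]
0.21 [ 0.005 -1.169 -1.08 ] [0.418 0.191 0.034]
0.16 [-1.416 -0.721 -0.885] [0.415 0.197 0.034]
0.11 [-0.357 -0.772 -0.985] [0.413 0.202 0.034]
0.09 [-0.678 -0.356 -1.035] [0.412 0.204 0.034]
0.07 [-0.079  0.384 -0.058] [0.411 0.207 0.034]
0.05 [-0.801 -0.625 -1.122] [0.41  0.209 0.034]
0.03 [-0.557  0.263  0.142] [0.409 0.211 0.034]
0.01 [-1.023 -0.517 -1.586] [0.409 0.214 0.034]
-0.01 [-1.309 -1.03  -1.343] [0.408 0.216 0.034]
-0.03 [-1.141 -0.834 -1.269] [0.407 0.218 0.034]
-0.05 [-1.207  0.238  0.047] [0.407 0.22  0.034]
-0.07 [-0.086 -0.31  -0.374] [0.406 0.223 0.034]
-0.09 [-1.257  0.141 -0.397] [0.406 0.225 0.034]
-0.11 [-1.84   0.454 -0.59 ] [0.405 0.228 0.034]
-0.13 [ 0.036 -0.592 -0.437] [0.405 0.23  0.034]
-0.15 [-0.927  1.231 -0.995] [0.405 0.232 0.034]
-0.17 [-1.105 -0.555 -0.833] [0.405 0.235 0.034]
-0.19 [-0.245 -1.009 -0.51 ] [0.404 0.237 0.034]
-0.21 [-0.48  -0.879 -1.035] [0.404 0.239 0.034]
-0.23 [-0.663 -0.635 -0.781] [0.404 0.242 0.034]
-0.25 [-0.991 -0.185 -1.001] [0.404 0.244 0.034]
-0.27 [-0.788 -0.143 -1.472] [0.404 0.247 0.034]
-0.29 [-1.175 -0.154 -0.27 ] [0.404 0.249 0.034]
-0.31 [-0.579 -0.745 -0.839] [0.404 0.251 0.034]
-0.33 [-1.022 -0.247 -1.568] [0.404 0.254 0.034]
-0.35 [-1.8   -0.304 -0.684] [0.404 0.256 0.034]
14.1917
```

```bash
python3 - <<'E'
from h import *
a=bot.camera("top");b=bot.camera("scene")
A=cv2.resize(a["color"][220:340,150:310],None,fx=2.5,fy=2.5,interpolation=2);B=cv2.resize(b["color"][140:260,210:370],None,fx=2.5,fy=2.5,interpolation=2)
cv2.imwrite("pics/c.png",np.hstack([A,B])[...,::-1])
E
```

```text
(no output)
```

View pics/c.png

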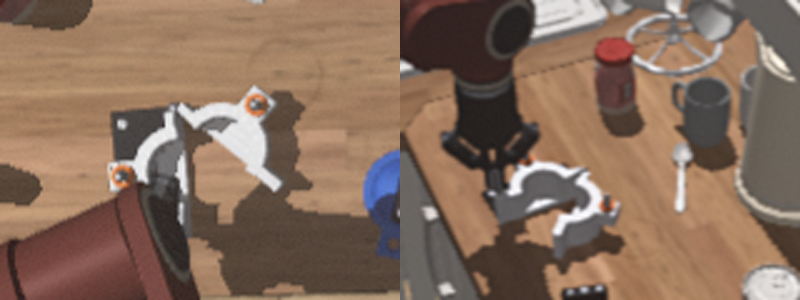

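```bash
python3 - <<'E'
from h import *
np.set_printoptions(precision=3,suppress=True)
s=bot.get_state();print(s["position"],s["opening"],s["grasp_force"]);print(s["orientation"])
a=bot.camera("top");b=bot.camera("scene")
H=np.array([.524,.248]);yaw=.0975
def W(r,y,z,t):
    c,s_=np.cos(yaw+t),np.sin(yaw+t);return np.r_[H+np.array([[c,-s_],[s_,c]])@[r,y],z]
pts=[list(s["position"]),[s["position"][0],s["position"][1],.017],[.524,.248,.048],[.497,.115,.034],[.478,.131,.034],[.458,.147,.034],W(-.127,0,.048,.76),W(-.127,-.011,.048,.76),W(-.101,-.011,.048,.76),W(-.127,0,.048,.9),W(-.127,-.011,.048,.9)]
ims=[]
for p,(r0,r1,c0,c1) in ((a,(225,325,180,300)),(b,(160,260,230,350))):
    im=cv2.resize(p["color"][r0:r1,c0:c1],None,fx=3.3,fy=3.3,interpolation=2)
    for i,q in enumerate(px(p,np.array(pts))):
        u=(int((q[0]-c0+.5)*3.3),int((q[1]-r0+.5)*3.3)); cv2.circle(im,u,2,(0,255,0),-1); cv2.putText(im,str(i),u,0,.4,(255,0,255),1)
    ims.append(im)
cv2.imwrite("pics/d.png",np.hstack(ims)[...,::-1])
for p,w in ((a,(250,305,190,270)),(b,(190,235,240,310))):
    X=cloud(p,np.ones((480,640),bool)); k=(abs(X[:,2]-.048)<.006)&(X[:,0]>.42)&(X[:,0]<.56)&(X[:,1]>.11)&(X[:,1]<.22)
    print(k.sum(),X[k].mean(0)); Q=X[k][:,:2]; print(Q[np.argmin(Q@[1,1])],Q[np.argmin(Q[:,1])],Q[np.argmin(Q[:,0])])
E
```

```text
[0.404 0.256 0.034] -0.00046802084555101964 0.0
[[ 0.251  0.968 -0.   ]
 [ 0.968 -0.251 -0.   ]
 [-0.    -0.    -1.   ]]
357 [0.502 0.179 0.048]
[0.448 0.155] [0.453 0.152] [0.445 0.157]
129 [0.505 0.173 0.046]
[0.447 0.154] [0.455 0.148] [0.447 0.154]
```

View pics/d.png

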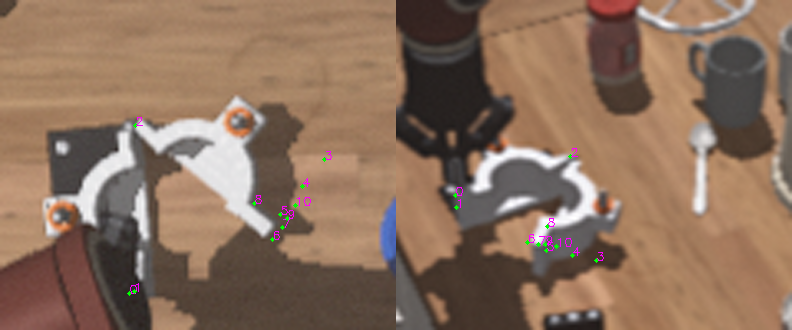

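```bash
python3 - <<'E'
from h import *
np.set_printoptions(precision=3,suppress=True)
b=bot.camera("scene");m=np.zeros((480,640),bool);m[160:232,230:275]=1
X=cloud(b,m)
hsv=cv2.cvtColor(np.ascontiguousarray(b["color"]),cv2.COLOR_RGB2HSV)
dark=cloud(b,m&(hsv[...,2]<60))
k=(abs(dark[:,0]-.404)<.08)&(abs(dark[:,1]-.256)<.08)
D=dark[k]
for z in np.arange(0,.2,.01):
    q=D[(D[:,2]>=z)&(D[:,2]<z+.01)]
    if len(q): print(round(z,2),len(q),q.min(0),q.max(0))
rr=px(b,[[.404,.256,.034],[.404,.256,.017]]);print(rr)
im=cv2.resize(b["color"][170:240,225:325],None,fx=8,fy=8,interpolation=cv2.INTER_CUBIC)
cv2.imwrite("pics/e.png",im[...,::-1])
E
```

```text
0.0 5 [0.401 0.27  0.001] [0.405 0.298 0.008]
0.05 2 [0.415 0.247 0.052] [0.419 0.252 0.058]
0.06 7 [0.395 0.239 0.062] [0.415 0.248 0.069]
0.07 8 [0.396 0.238 0.071] [0.413 0.249 0.08 ]
0.08 3 [0.396 0.248 0.082] [0.408 0.252 0.089]
0.09 23 [0.38  0.236 0.09 ] [0.415 0.255 0.1  ]
0.1 50 [0.372 0.232 0.1  ] [0.441 0.272 0.11 ]
0.11 40 [0.365 0.231 0.11 ] [0.444 0.263 0.12 ]
0.12 50 [0.354 0.228 0.12 ] [0.449 0.264 0.13 ]
0.13 58 [0.355 0.225 0.13 ] [0.457 0.263 0.14 ]
0.14 70 [0.353 0.222 0.14 ] [0.458 0.268 0.15 ]
0.15 73 [0.354 0.224 0.15 ] [0.456 0.264 0.16 ]
0.16 47 [0.364 0.228 0.16 ] [0.442 0.27  0.17 ]
0.17 9 [0.371 0.226 0.171] [0.44  0.253 0.18 ]
0.18 43 [0.37  0.214 0.181] [0.436 0.252 0.19 ]
0.19 58 [0.37  0.212 0.19 ] [0.432 0.249 0.2  ]
[[247.543 218.635]
 [247.948 222.41 ]]
```

View pics/e.png

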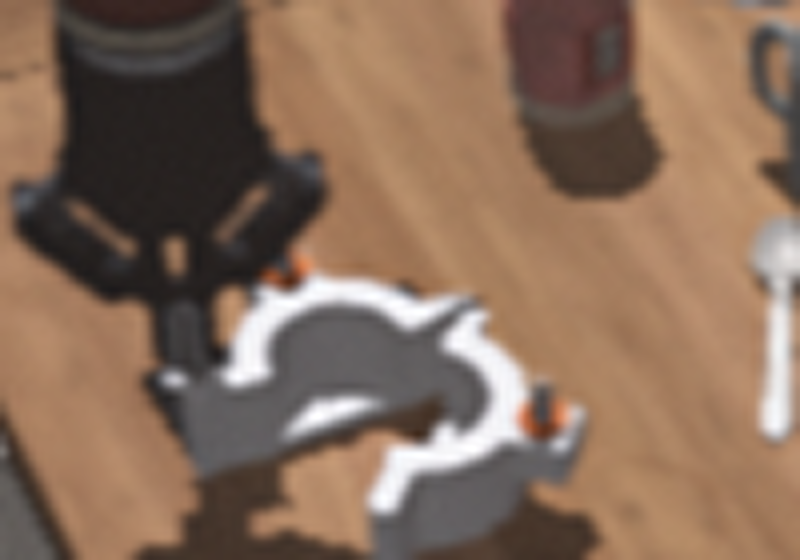

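```bash
python3 - <<'E'
from h import *
np.set_printoptions(precision=3,suppress=True)
H=np.array([.524,.248]);yaw=.0975
def pose(t,gap,z,r=.114):
    a=yaw+t;R=np.array([[np.cos(a),-np.sin(a)],[np.sin(a),np.cos(a)]]); return np.r_[H+R@[-r,-.022-gap],z],down(a)
p=np.array(bot.get_state()["position"]); bot.line_to(p+[0,0,.08],rate=.25)
P,R=pose(.76,.025,.1); bot.reach(P,R)
f0=np.array(bot.get_state()["ft_force"])
for z in (.03,.022):
    bot.line_to(pose(.76,.025,z)[0],rate=.2); s=bot.get_state(); print(s["position"],np.array(s["ft_force"])-f0)
a=bot.camera("scene")
for g in (.01,0,-.01,):
    bot.line_to(pose(.76,g,.022)[0],rate=.1); s=bot.get_state(); print(s["position"],np.array(s["ft_force"])-f0)
b=bot.camera("scene"); print(s["clock"])
ims=[cv2.resize(p["color"][160:250,250:340],None,fx=4.4,fy=4.4,interpolation=cv2.INTER_CUBIC) for p in (a,b)]
cv2.imwrite("pics/f.png",np.hstack(ims)[...,::-1])
E
```

```text
[0.485 0.131 0.03 ] [ 0.579 -0.789 -0.414]
[0.485 0.131 0.023] [-0.135  0.062 -0.913]
[0.473 0.141 0.022] [-1.323 -0.685 -0.745]
[0.466 0.148 0.022] [-0.127 -0.037 -0.356]
[0.458 0.154 0.022] [-0.678 -0.373 -0.633]
17.775
```

View pics/f.png

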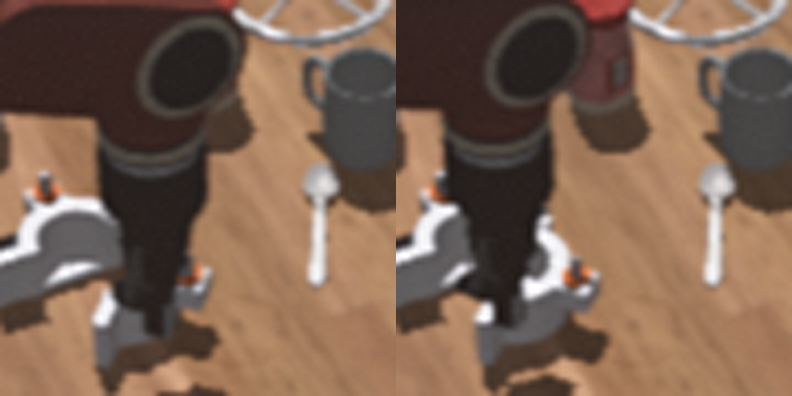

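```bash
python3 - <<'E'
from h import *
np.set_printoptions(precision=3,suppress=True)
H=np.array([.524,.248]);yaw=.0975
def pose(t,gap,z,r=.114):
    a=yaw+t;R=np.array([[np.cos(a),-np.sin(a)],[np.sin(a),np.cos(a)]]); return np.r_[H+R@[-r,-.022-gap],z],down(a)
bot.line_to(pose(.76,.03,.022)[0],rate=.2)
b=bot.camera("top"); c=collars(b,(250,305,190,270)); print([x[:1]+(x[2],) for x in c])
f0=np.array(bot.get_state()["ft_force"])
z=.02
while z>.008:
    z-=.003
    bot.line_to(pose(.76,.03,z)[0],rate=.1); s=bot.get_state(); f=np.array(s["ft_force"])-f0; print(s["position"],f)
    if f[2]>5: break
print(s["clock"])
b=bot.camera("scene"); X=cloud(b,np.ones((480,640),bool))
E
```

```text
[(33, array([0.461, 0.298])), (5, array([0.514, 0.161]))]
[0.488 0.128 0.016] [-1.145 -0.501  0.636]
[0.488 0.128 0.014] [-0.32  -0.178 -1.1  ]
[0.489 0.128 0.011] [-0.36  -0.022 -0.392]
[0.489 0.128 0.008] [-1.163  0.104  0.177]
[0.488 0.128 0.005] [-0.751 -0.279 -0.316]
19.475
```

```bash
python3 - <<'E'
from h import *
np.set_printoptions(precision=3,suppress=True)
s=bot.get_state(); f0=np.array(s["ft_force"]); P=np.array(s["position"]); tau0=np.array(s["tau"])
z=.005
while z>-.012:
    z-=.003
    bot.line_to([P[0],P[1],z],rate=.1); s=bot.get_state(); f=np.array(s["ft_force"])-f0; print(s["position"],f,np.array(s["tau"])-tau0)
    if f[2]>3: break
print(s["clock"],s["opening"])
b=bot.camera("scene"); a=bot.camera("top")
q=px(b,[s["position"]])[0]; print(q)
c0,r0=int(q[0])-45,int(q[1])-45
A=cv2.resize(b["color"][r0:r0+70,c0:c0+90],None,fx=6,fy=6,interpolation=cv2.INTER_CUBIC)
for zz in (0,.017,.034):
    q=px(b,[[s["position"][0],s["position"][1],zz]])[0]; cv2.circle(A,(int((q[0]-c0+.5)*6),int((q[1]-r0+.5)*6)),2,(0,255,0),-1)
cv2.imwrite("pics/g.png",A[...,::-1])
E
```

```text
[0.488 0.128 0.002] [-0.447 -0.534  0.395] [-0.007 -0.128  0.062 -0.    -0.009 -0.   ]
[ 0.488  0.128 -0.001] [-1.03  -0.244 -0.017] [-0.005 -0.207  0.208 -0.    -0.009 -0.   ]
[ 0.488  0.128 -0.004] [-0.201 -0.517 -0.142] [-0.005 -0.296  0.343 -0.    -0.009 -0.   ]
[ 0.488  0.128 -0.007] [-0.007 -0.38   0.44 ] [-0.005 -0.387  0.479 -0.    -0.009  0.   ]
[ 0.488  0.128 -0.01 ] [0.58  0.656 1.264] [-0.005 -0.48   0.617 -0.    -0.009  0.   ]
[ 0.488  0.128 -0.013] [-0.817 -0.896 -0.074] [-0.006 -0.572  0.755 -0.    -0.009  0.   ]
21.025 0.00018812808771236382
[286.758 247.019]
```

View pics/g.png

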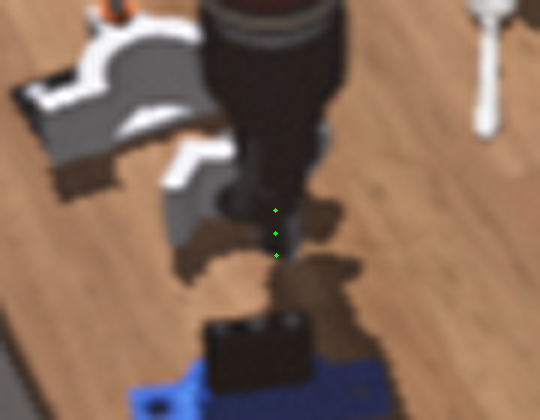

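```bash
python3 - <<'E'
from h import *
np.set_printoptions(precision=3,suppress=True)
s=bot.get_state(); f0=-.3; P=np.array(s["position"]); z=P[2]
while z>-.034:
    z-=.002
    bot.line_to([P[0],P[1],z],rate=.1); s=bot.get_state(); f=s["ft_force"][2]; print(round(s["position"][2],4),round(f,2))
    if f-f0>4: break
print(s["clock"])
bot.line_to([P[0],P[1],-.012],rate=.1)
E
```

```text
-0.0152 -0.43
-0.0172 0.55
-0.0193 -0.38
-0.0213 0.45
-0.0222 5.73
22.375
```

```bash
python3 - <<'E'
from h import *
np.set_printoptions(precision=3,suppress=True)
H=np.array([.524,.248]);yaw=.0975
def pose(t,gap=0,z=-.010,r=.116):
    a=yaw+t;R=np.array([[np.cos(a),-np.sin(a)],[np.sin(a),np.cos(a)]]); return np.r_[H+R@[-r,-.022-gap],z],down(a)
f0=np.array([-.5,-.3,-.4]);t=.78
while t>-.2:
    t-=.11 if t>.12 else .015
    P,R=pose(t); bot.line_to(P,R,rate=.12); s=bot.get_state(); f=np.array(s["ft_force"])-f0
    print(round(t,3),f,s["position"])
    if np.linalg.norm(f[:2])>(14 if t<.15 else 8): break
bot.line_to(pose(t+.0,.03)[0],rate=.2)
P=pose(t,.03)[0]; P[2]=.09; bot.line_to(P,rate=.3); 
q=bot.solve_ik([.4247,-.14,.12],down(np.radians(-6.5))); print(q)
bot.grip(.06); bot.reach([.4247,-.14,.12],down(np.radians(-6.5)))
for n,w,wc in (("top",(250,305,190,270),(270,330,345,420)),("scene",(190,235,240,310),(285,345,280,330))):
    p=bot.camera(n); print(n,[(x[0],x[1],x[2]) for x in collars(p,w)]); save(p,n+"5.png")
print(bot.get_state()["clock"],bot.get_state()["position"])
a=cv2.imread("pics/top5.png")[230:340,150:290];b=cv2.imread("pics/scene5.png")[150:345,225:335]
cv2.imwrite("pics/k.png",np.hstack([cv2.resize(a,(500,393)),cv2.resize(b,(222,393))]))
E
```

```text
0.67 [ 0.93  -0.091  0.232] [ 0.456  0.152 -0.01 ]
0.56 [0.824 0.077 0.625] [ 0.446  0.159 -0.01 ]
0.45 [0.272 1.175 0.092] [ 0.437  0.169 -0.01 ]
0.34 [0.229 0.08  0.36 ] [ 0.429  0.179 -0.01 ]
0.23 [1.182 1.131 1.367] [ 0.422  0.19  -0.01 ]
0.12 [ 0.206  0.006 -0.032] [ 0.416  0.201 -0.01 ]
0.01 [ 0.513 -0.184  1.326] [ 0.411  0.213 -0.01 ]
-0.005 [ 0.272 -0.305  0.12 ] [ 0.411  0.215 -0.01 ]
-0.02 [ 1.874 -0.574 -0.067] [ 0.41   0.217 -0.01 ]
-0.035 [ 1.185 -0.749 -0.121] [ 0.41   0.219 -0.01 ]
-0.05 [-0.104  0.243  0.104] [ 0.409  0.221 -0.01 ]
-0.065 [ 1.601 -7.832  3.616] [ 0.409  0.221 -0.01 ]
-0.08 [  1.154 -14.894   4.659] [ 0.409  0.221 -0.01 ]
[-0.485 -0.324  2.104 -0.     1.361 -0.372]
top [(33, array([289.848, 198.788]), array([0.461, 0.299])), (31, array([285.806, 243.129]), array([0.468, 0.195]))]
scene [(530, array([196.404, 285.313]), array([0.551, 0.288])), (4, array([229.75, 284.75]), array([0.489, 0.14 ]))]
28.925 [ 0.425 -0.139  0.12 ]
```

View pics/k.png

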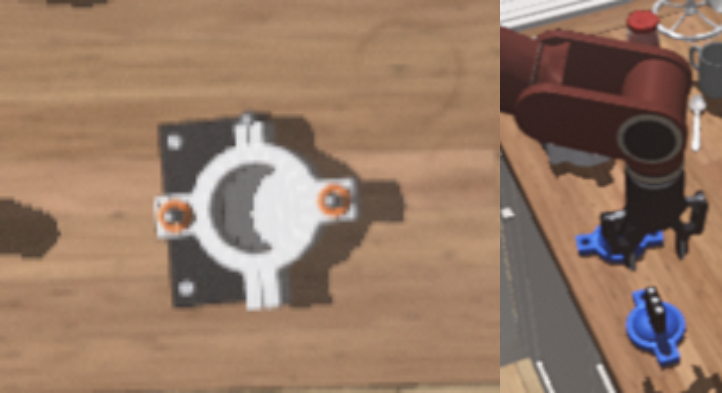

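```bash
python3 - <<'E'
from h import *
np.set_printoptions(precision=4,suppress=True)
R=down(np.radians(-6)); P=np.array([.4243,-.138,0])
bot.line_to(P+[0,0,.04],R,rate=.2); f0=np.array(bot.get_state()["ft_force"])
for z in (.025,.015,.0085):
    bot.line_to(P+[0,0,z],rate=.12); s=bot.get_state(); f=np.array(s["ft_force"])-f0
    if f[2]>6: print("contact",z); break
print(f)
bot.grip(0,80); s=bot.get_state(); print(s["opening"],s["grasp_force"],s["ft_force"],s["position"])
bot.line_to(P+[0,0,z+.12],rate=.25); bot.pause(.2); s=bot.get_state(); print(s["opening"],s["grasp_force"],s["ft_force"],s["clock"])
# to in front of the mould, in view
R2=down(.067); bot.reach([.4645,.247,.15],R2)
p=bot.camera("top"); save(p,"top7.png",(220,340,150,310),4.5); b=bot.camera("scene"); save(b,"sc7.png")
s=bot.get_state(); print(s["position"],s["clock"])
m=blobs(p,(100,100,40),(130,255,255),(180,360,130,310))
for a,c,k in m[:4]: X=cloud(p,k); print(a,c,X.mean(0),X.min(0),X.max(0))
m=blobs(b,(100,100,40),(130,255,255),(100,262,200,330))
for a,c,k in m[:4]: X=cloud(b,k); print(a,c,X.mean(0),X.min(0),X.max(0))
E
```

```text
[0.2885 0.3881 0.1248]
0.01673565355003045 79.89930868148804 [-0.1255 -0.786   1.0609] [ 0.4247 -0.1382  0.0088]
0.01719863944761884 79.25066113471985 [ 0.5399 -0.2632 -2.8671] 31.5417
[0.4648 0.2459 0.1498] 33.0833
415 [286.4843 226.788 ] [0.4694 0.2158 0.1556] [0.422  0.1808 0.0463] [0.5052 0.2462 0.4361]
15 [281.8667 307.2   ] [0.4734 0.0454 0.0125] [0.4706 0.041  0.008 ] [0.4779 0.0532 0.0193]
6 [320.3333 301.8333] [0.3809 0.0604 0.012 ] [0.379  0.0576 0.0091] [0.3842 0.0625 0.015 ]
5 [300.6 299. ] [0.4286 0.0663 0.0136] [0.4274 0.0612 0.0071] [0.4303 0.0712 0.021 ]
357 [191.8207 265.0504] [0.4611 0.2279 0.1513] [ 0.4271  0.1732 -0.0088] [0.5054 0.4354 0.217 ]
```

View pics/top7.png

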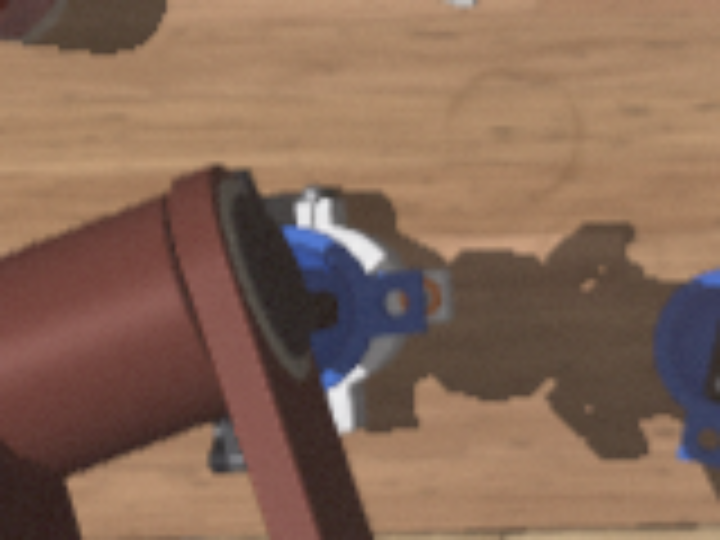

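```bash
python3 - <<'E'
from h import *
np.set_printoptions(precision=4,suppress=True)
p=bot.camera("top"); s=bot.get_state(); T=np.array(s["position"])
hsv=cv2.cvtColor(np.ascontiguousarray(p["color"]),cv2.COLOR_RGB2HSV)
g=p["color"].astype(float); w=np.clip((g[...,0]-30)/60,0,1); W=np.zeros_like(w); W[283:292,234:243]=w[283:292,234:243]
print(p["color"][282:293,233:247,0])
blue=cv2.inRange(hsv,(100,100,40),(130,255,255)); 
rows=[r for r in range(280,294)]
print([(r,np.nonzero(blue[r,240:255])[0].max()+240 if blue[r,240:255].any() else None) for r in rows])
y,x=np.nonzero(W>.5); c=((W*np.arange(480)[:,None]).sum()/W.sum(),(W*np.arange(640)).sum()/W.sum()); print(c)
for z in (.147,.150,.153): print(z,at_z(p,c,z)[:2])
print("expected hole",T[:2]+np.array([np.sin(.067),-np.cos(.067)])*.052, "ear end",T[:2]+np.array([np.sin(.067),-np.cos(.067)])*.065)
print("ear at_z",at_z(p,(287,243.5),.153)[:2],at_z(p,(287,244.5),.153)[:2],at_z(p,(287,245.5),.153)[:2], s["clock"])
E
```

```text
[[ 55  54  57  58  59  57  54  61  56  58  51 101 114 112]
 [ 53  55  55  54  57  57  57  56  59  55  52  96 111 113]
 [ 53  53  53  67  82  84  68  56  56  53  55  77 109 116]
 [ 60  50  58  98 114 108 103  71  53  58  57  69 103 115]
 [ 54  55  60 109 121 113 117  83  61  58  54  62  98 115]
 [ 56  50  66 108 119 115 114  92  62  58  57  66 102 114]
 [ 52  52  64 107 117 119 115  88  60  58  60  72 107 114]
 [ 58  50  53  85 101 101  94  69  54  59  55  73 109 115]
 [ 56  52  52  56  70  71  60  58  58  57  58  64 103 111]
 [ 52  54  55  56  55  55  58  55  53  56  53  59  96 101]
 [ 50  52  56  54  52  54  51  54  57  53  57  54  87  93]]
[(280, None), (281, np.int64(242)), (282, np.int64(241)), (283, np.int64(243)), (284, np.int64(242)), (285, np.int64(242)), (286, np.int64(242)), (287, np.int64(242)), (288, np.int64(242)), (289, np.int64(243)), (290, np.int64(243)), (291, np.int64(243)), (292, np.int64(243)), (293, None)]
(np.float64(286.9465648854962), np.float64(238.01294390972453))
0.147 [0.4677 0.1933]
0.15 [0.4677 0.1928]
0.153 [0.4678 0.1924]
expected hole [0.4683 0.1941] ear end [0.4692 0.1811]
ear at_z [0.4674 0.1807] [0.4673 0.1786] [0.4673 0.1764] 33.1333
```

```bash
cat > ins.py <<'E'
from h import *
import sys
np.set_printoptions(precision=4,suppress=True)
def F(n=3): 
    return np.mean([(bot.pause(.02),bot.get_state()["ft_force"])[1] for _ in range(n)],0)
tgt=np.array([.4651,.2485]); R=down(.067); c=tgt.copy()
bot.line_to([*c,.095],R,rate=.2); bot.pause(.15)
p=np.array(bot.get_state()["position"]); print(p); c+=tgt-p[:2]
bot.line_to([*c,.083],rate=.1); f0=F(5); p=np.array(bot.get_state()["position"]); print("start",p,f0)
def descend(c,z,zend):
    while z>zend:
        z-=.003; bot.line_to([*c,z],rate=.08); f=F(1)-f0; p=bot.get_state()["position"]
        print(round(z,4),np.array(p),f)
        if np.linalg.norm(f)>7: return z,False
    return z,True
z,ok=descend(c,.083,.064)
print(ok,bot.get_state()["clock"])
E
python3 ins.py
```

```text
[0.4666 0.2489 0.0972]
start [0.4637 0.2482 0.0832] [ 0.3044  0.1833 -2.383 ]
0.08 [0.4636 0.2481 0.0799] [-0.0719 -0.4298 -0.3774]
0.077 [0.4634 0.2481 0.0767] [-0.4441  0.0342 -0.8268]
0.074 [0.4635 0.2481 0.0738] [-0.2803 -0.3406  0.0088]
0.071 [0.4638 0.248  0.0709] [ 0.8369 -0.0405 -1.2198]
0.068 [0.4637 0.248  0.0678] [ 1.115   0.5246 -1.0757]
0.065 [0.4637 0.248  0.0648] [ 0.951  -0.3556 -2.13  ]
0.062 [0.4638 0.2481 0.062 ] [ 0.9629 -0.7289 -1.2978]
True 35.9333
```

```bash
python3 - <<'E'
from h import *
np.set_printoptions(precision=4,suppress=True)
s=bot.get_state(); c=np.array(s["position"])[:2]; z=.062; f0=np.array([.3,.18,-2.4])
bot.line_to([.4645,c[1],z],rate=.05)
c=[.4645,c[1]]
while z>.035:
    z-=.002; bot.line_to([*c,z],rate=.08); bot.pause(.05); s=bot.get_state(); f=np.array(s["ft_force"])-f0
    print(round(z,4),np.array(s["position"]),f)
    if f[2]>14 or np.linalg.norm(f[:2])>12: break
print(s["clock"],s["opening"])
b=bot.camera("scene"); a=bot.camera("top")
A=cv2.resize(a["color"][240:325,170:275],None,fx=4,fy=4,interpolation=2);B=cv2.resize(b["color"][165:250,215:315],None,fx=4,fy=4,interpolation=2)
cv2.imwrite("pics/m.png",np.hstack([A,B])[...,::-1])
E
```

```text
0.06 [0.4644 0.2483 0.0606] [-3.6272 -1.3031  6.317 ]
0.058 [0.4649 0.2484 0.0588] [-3.3036 -0.5401  9.1985]
0.056 [0.465  0.2484 0.0572] [-3.7531 -1.3538  9.6822]
0.054 [0.4652 0.2485 0.0568] [-8.5533 -3.4203 18.113 ]
37.3833 0.016909189980613564
```

View pics/m.png

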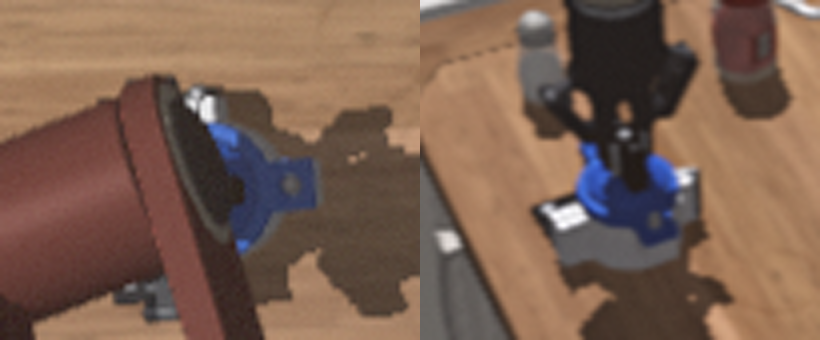

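```bash
python3 - <<'E'
from h import *
np.set_printoptions(precision=4,suppress=True)
bot.line_to([.4638,.2482,.0532],rate=.03); bot.pause(.8); s=bot.get_state(); print(np.array(s["position"]),s["ft_force"],s["ft_torque"],s["clock"],s["grasp_force"])
b=bot.camera("top")
m=blobs(b,(100,100,40),(130,255,255),(240,325,170,275))[0]; X=cloud(b,m[2]); k=(X[:,1]<.20)&(X[:,1]>.183)&(X[:,2]<.08)&(X[:,2]>.04); print("ear top z",np.median(X[k,2]),k.sum())
if s["ft_force"][2]>12: bot.hand_in(); print("handed in")
E
```

```text
[0.4652 0.2485 0.0568] [-7.1868 -4.3722 18.354 ] [-0.621   1.4792  0.0664] 38.5333 82.21433758735657
ear top z 0.059549348879263504 41
the job is handed in; nothing more can be done
handed in
```

I handed the job in with the lower mould swung shut and the blue upper half on both pins. It was pressed flush (ear top about 59.5 mm up, where 60 mm is flush) and still held at about 18 N, at 38.5 s on the clock.

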